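# Clamp a lug fitting in the thickness gauge with the inner knob only

### The arm

A 6-joint arm with a two-finger parallel gripper is mounted at the origin on the work surface. World frame = base frame: x ahead of the robot, y to its left, z up, the work surface at z = 0. Lengths are in mm, angles in rad, forces in N, time in s.
With the tool pointing down it reaches from about 400 to 925 mm from the base axis. Payload 12.5 kg.
Tool frame: the origin (TCP) lies where the fingers leave the gripper's body, on its centre line; the fingertips stand 78 mm ahead of it and the grasp point (between the pads) lies 59 mm ahead of it (env.nose_length is the distance from the TCP to the fingertips, in mm); z points along the fingers, y is the line along which they close (so a half turn about z gives the same grasp; the last joint's range is limited). The gripper opens to 95 mm and grips with 3 to 60 N. Pads are 20 mm wide; open, the fingers measure 119 mm over their backs; the gripper's body (75 mm by 180 mm) begins 59 mm behind the grasp point.
Start: joints at [1.042, 0.491, 1.559, -0, 1.092, -0.106], TCP at [256.43, 569.984, 292.261] pointing down, gripper open.
Joint ranges: [-3.1, 3.1], [-0.84, 2.19], [0.05, 2.79], [-1.13, 4.28], [0.06, 2.93], [-2.69, 2.69]. Speed limits (rad/s): [2.22, 2.22, 2.79, 3.14, 3.14, 3.14].

### API

Orientations are given as [roll, pitch, yaw] about the fixed x, y, z axes, in that order (R = Rz(yaw) Ry(pitch) Rx(roll)).
In Python, from cell import env gives the robot as it stands. The module is installed in compiled form; this text tells all that it offers.
- The arm moves only by the tool send_rows, never from a script. Its argument "series" is text: rows parted by semicolons, each of 6 numbers parted by spaces: the shift along the tool's x, y, z as a fraction of full scale, then the turn, a rotation vector about the tool's x, y, z as a fraction of full scale. A call has 1 to 5 rows; each row shifts and turns the commanded pose from where the row before left it, along the tool's axes as they then stand; what a row does not reach is not made up. Full scale, the value 1, is 60 mm for a shift and 10 degrees for a turn. A row lasts 1/8 s, in which the tool goes at most 62.5 mm and 10.7 degrees, less where a joint would pass 70% of its speed; a pose out of reach is approached as far as the arm can. A call with a number of a shift or a turn outside -1 to 1 is refused whole. A call with a gripper value outside its range is refused whole. "fingers" is the opening, from 0 (shut) to 1 (fully open), set as the call begins (left out, the last holds). The fingers move at their own pace and stop on an object; the grip force is fixed at half the most. Time passes only in rows, so rows that do not move let the fingers close. It gives the time, the measured TCP pose, the force, the opening and the grip force at its end, in the units of the state.
- env.state(): the state, without advancing time (a new reading comes with each control period).
- env.read_camera(name): name is "side" or "top" or "wrist"; returns a dict with "color" (384x512x3 uint8, red, green, blue), "z_map" (384x512 float32, mm along the optical axis (not along the pixel's ray), 0 where there is no reading), "fovy" (degrees; the focal length in pixels is half the picture's height over the tangent of half this angle, whatever the lens; pixels are square), "cx", "cy" (the principal point, pixels), "R" (3x3) and "t" (3): a world point X has camera coordinates R X + t. Camera axes: x right, y down, z forward; pixel columns grow to the right and rows downward; lengths in mm; the calibration is good to about 2 mm. A picture is of the moment at which its call begins.
- env.job_done(): hands the job in; it is judged then, once.
The state is a dict: "t": time; "joints": joint angles; "qvel": joint speeds; "tau": joint torques, N m; "eef_pos": TCP position; "tcp_rot": TCP orientation; "ft_force": force on the tool from outside, world axes, zero at the start; "moment": the same for the moment, N m; "opening": opening from 0.0 (shut) to 1.0 (fully open); "grip_force": force on a finger pad.
Only numpy, scipy, OpenCV 4.12 (cv2) and the standard library are available. Lean on these libraries where they do the work, as an engineer would, in place of code of your own. Each camera call takes 0.05 s, during which the arm holds its last target. There are 200 camera calls.

### The job

Stand the loose aluminium lug fitting upright in the nest of the bench thickness gauge, between its spindle and its anvil. Then turn only the small inner knob clockwise until the spindle presses the fitting square against the anvil with a light gauging pressure of about 7 N (never more than 18 N), and let go so that it stays held. The wide outer ring under the knob carries the zero setting and must stay where it is; leave the other things on the bench alone.

Things in the scene. Friction and masses are not known exactly. Their poses are not given: they have to be found in the camera images.
- fitting: the loose aluminium lug fitting, about 120 g: a base block 30 (its x) x 40 (its y) x 24 mm high, with an upright lug on its middle, 14 (x) x 30 (y) mm, rising to 50 mm, cross-drilled with a dark 10 mm hole. Origin: centre of its underside. Same when turned half round. Grasp it by the lug, across its 14 mm (along its x).
- gauge: the fixed bench thickness gauge. Origin on the bench, z up; its y runs along the clamping axis, from the knob housing (y -120 to -30 mm, 90 mm wide, top 66 mm up) to the steel anvil (face at y = +50 to +60 mm). Base plate 110 (x) x 215 (y) mm, top 8 mm up. Concentric pair on the housing, vertical axis at x = 0, y = -75 mm: outer ring 66 to 78 mm up, inner knob 78 to 94 mm up.
- nest (a point): middle of the nest floor, 8 mm above the bench, for the centre of the fitting's underside, fitting's y along the gauge's y (axes as the gauge's). Two rails 6 mm high, 38 mm apart, run along its sides. The anvil (44 mm wide, top 40 mm up) is adjustable: 4 to 14 mm remain between it and the fitting, different each time and not measured; at least 8 mm to the spindle.
- spindle: the steel spindle that comes out of the housing along the gauge's +y: flat round foot, 20 mm across. Origin: centre of its front face, 21 mm above the bench. 18 mm of advance per rad of knob. It first pushes the fitting along the nest (1 to 2 N); against the anvil it pushes through a stiff spring (4 N per mm), so each further 0.1 rad adds about 7 N. How far it is out at the start varies.
- knob_top (a point): centre of the top of the small inner knob: black fluted cylinder, 28 mm diameter, 16 mm high, standing on the ring's face (16 mm below this point). x along its white line. Clockwise seen from above drives the spindle out, at most 1.9 rad from fully back. It turns against 0.25 N m of drag plus 0.018 N m per N at the spindle; the drag keeps it where it is left (up to 13 N at the spindle).
- ring_mark (a point): end of the long mark on the face of the wide outer ring, 34 mm from the common axis, 78 mm above the bench. The ring is aluminium, knurled, 77 mm diameter, 12 mm high, and turns very easily (0.03 N m), so fingertips rubbing on its face drag it along. It must not turn.
- bushing: a loose steel drill bushing, 36 mm diameter, 28 mm high, standing near the fitting. Origin: centre of its underside. Not needed.
- marker: a marker pen lying on the bench, 124 mm long, 14 mm thick, along its x. Origin: on the bench under its middle. Not needed.
- drill_head: a right-angle drill attachment lying on the bench, about 190 mm long along its x (x -128 to +60 mm), 52 mm high at its head. Origin: at its underside. Not needed.
- fastener_bin: a clear plastic bin with fasteners, 130 x 100 x 55 mm. Origin: centre of its underside. Not needed.
There are look-alikes about, which are no part of the job. What is shaped like the fitting but turquoise is not meant.

How it is judged:
By the outcome, as a careful person would: the job done as asked, in the order asked, and still so for the second after the job is handed in, with the robot touching nothing.
It also fails if it takes over 67 s, if anything falls off the work surface, if the arm or the gripper's body presses on something with over 40 N, if the wrist force passes 120 N, or if a joint passes its speed limit or range.

## Working session

There is one attempt and no reset: what is moved stays moved. The work goes in short steps, Python scripts to look and compute and a tool call to move; the robot and the scene stay as the last step left them, time stands still between calls to the robot, and variables do not carry over. Pictures are saved under pics/ and viewed, at most 10 in all, crops included, and the job is handed in when it is done.

Besides the shell and the picture viewer there is one more tool, called after "Call:" in YAML: its name, and indented under it one key for each argument. send_rows: Moves the arm, as the interface text tells. Shift numbers are shares of 60 mm and turn numbers shares of 10 degrees, none past 1 either way. Its arguments: {"type":"object","properties":{"series":{"type":"string"},"fingers":{"type":"number"}},"required":["series"]}

```bash
mkdir -p pics; cat > h.py <<'E'
import numpy as np, cv2, pickle
from cell import env
from scipy.spatial.transform import Rotation as Ro
def cam(n):
    c=env.read_camera(n); c['f']=c['color'].shape[0]/2/np.tan(np.radians(c['fovy'])/2); pickle.dump(c,open(n+'.pkl','wb')); return c
def load(n): return pickle.load(open(n+'.pkl','rb'))
def onplane(c,u,v,z):
    R=np.array(c['R']);t=np.array(c['t'])
    d=R.T@np.array([(u-c['cx'])/c['f'],(v-c['cy'])/c['f'],1]); o=-R.T@t
    return o+d*(z-o[2])/d[2]
def cloud(c):
    R=np.array(c['R']);t=np.array(c['t']);Z=c['z_map'];v,u=np.indices(Z.shape)
    P=np.stack([(u-c['cx'])/c['f']*Z,(v-c['cy'])/c['f']*Z,Z],-1)-t
    P=P@R; P[Z<=0]=np.nan; return P
def proj(c,X):
    p=np.array(c['R'])@np.array(X)+np.array(c['t']); return c['f']*p[0]/p[2]+c['cx'],c['f']*p[1]/p[2]+c['cy']
def save(n,img,s=1):
    cv2.imwrite('pics/'+n,cv2.resize(img[...,::-1],None,fx=s,fy=s,interpolation=cv2.INTER_CUBIC))
E
python3 - <<'E'
from h import *
print(env.state())
ims=[]
for n in ('top','side','wrist'):
    c=cam(n);print(n,c['f'],c['cx'],c['cy'],(-np.array(c['R']).T@c['t']).round(0));ims.append(c['color'])
save('a.png',ims[0],1.56)
save('b.png',ims[1],1.56)
E
```

```text
{'t': 0.0, 'joints': array([ 1.04244449e+00,  4.91541185e-01,  1.55946118e+00, -3.96136688e-06,
        1.09172087e+00, -1.05592608e-01]), 'qvel': array([ 0.00027335,  0.00041986,  0.00040747, -0.00017073, -0.0011896 ,
       -0.00038024]), 'tau': array([ 4.66196871e-04, -6.12649155e+01, -2.58168858e+01,  6.92818500e-02,
        4.83222515e-02, -1.61494731e-04]), 'eef_pos': array([256.31413538, 569.83968288, 291.669084  ]), 'tcp_rot': array([-3.14046800e+00, -1.15665415e-04,  2.71883519e+00]), 'ft_force': array([-0.32379638,  0.74678102, -0.55771254]), 'moment': array([-0.01430587, -0.01565521, -0.01235159]), 'grip_force': 0.0, 'opening': 1.0025844150994252}
top 476.4302843903688 253.91863263218417 202.95368509663734 [ 485.  -55. 1359.]
side 377.3077603049011 260.3189165836302 190.93349917758007 [ 100. -511.  732.]
wrist 302.95276349070093 253.55063088550682 191.40939785471605 [194. 597. 385.]
```

View pics/a.png

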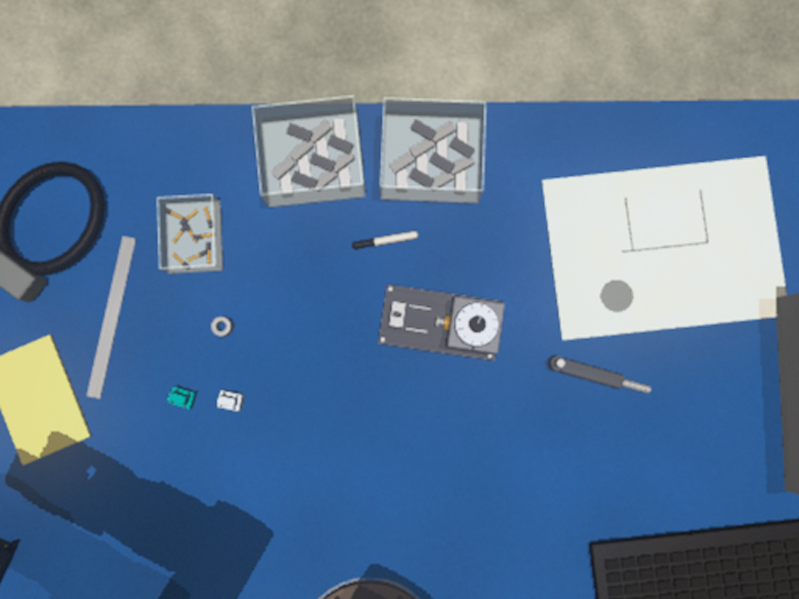

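View pics/b.png

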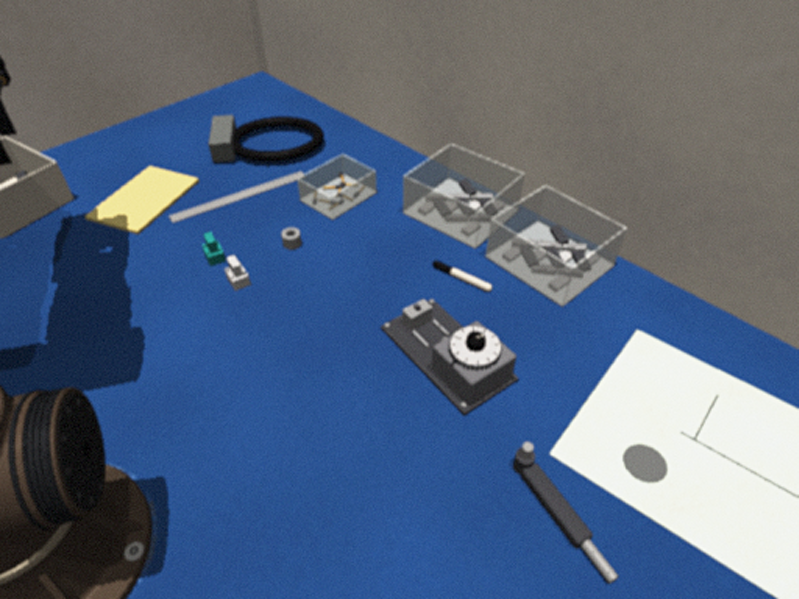

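The top view shows the aluminium fitting at (229,400) and the turquoise look-alike at (181,397). The bushing is at (221,326), the gauge knob at (477,324) and the anvil at (398,315). Things that could be taken for the fitting are the turquoise one (181,397), the bushing (221,326) and the anvil block (398,315). I choose the white/aluminium one with base and lug, at (229,400).

```bash
python3 - <<'E'
from h import *
c=load('top'); w=load('wrist')
P=cloud(c)
s=1.5625
im=c['color'].astype(int)
# fitting: bright low-saturation blob in region
def blob(u0,u1,v0,v1,thr=130):
    m=np.zeros(im.shape[:2],np.uint8); r=im[v0:v1,u0:u1]
    m[v0:v1,u0:u1]=((r.min(-1)>thr))*255
    return m
m=blob(130,165,240,275)
ys,xs=np.nonzero(m);print('fit',xs.mean(),ys.mean(),len(xs),cv2.minAreaRect(np.c_[xs,ys].astype(np.float32)))
print(onplane(c,xs.mean(),ys.mean(),30), np.nanmax(P[ys,xs,2]))
# gauge ring: bright pixels
m=blob(288,322,190,225,150); ys,xs=np.nonzero(m)
(e,a,ang)=cv2.fitEllipse(np.c_[xs,ys].astype(np.float32)) if 0 else (cv2.minEnclosingCircle(np.c_[xs,ys].astype(np.float32))+(0,))
print('ring',e,a,onplane(c,*e,78), np.nanmedian(P[ys,xs,2]))
for n,(u,v),z in (('c1',(391,288),8),('c2',(382,342),8),('c3',(492,357),8),('c4',(503,302),8),('anv',(398,315),40)):
    print(n,onplane(c,u/s,v/s,z).round(1))
# wrist view projections
print('wrist proj fit',proj(w,onplane(c,147,256,30)),'ring',proj(w,onplane(c,306,208,78)))
q=w['color'].copy(); 
save('c.png',np.hstack([cv2.resize(w['color'],(448,336)),cv2.resize(c['color'][225:285,100:163],(352,336),interpolation=cv2.INTER_CUBIC)]))
st=env.state(); Rt=Ro.from_euler('xyz',st['tcp_rot']).as_matrix(); print(Rt.round(3))
print('cam in tool',Rt.T@(-np.array(w['R']).T@w['t']-st['eef_pos'])); print((np.array(w['R'])@Rt).round(2))
E
```

```text
fit 146.50632911392404 256.6835443037975 158 ((146.50001525878906, 256.5), (14.904827117919922, 11.374736785888672), 11.309932708740234)
[443.7034917  246.34590737  30.        ] 54.89986894560728
ring (304.5, 208.0) 20.402305603027344 [ 572.43217429 -188.93295309   78.        ] 75.50147953891778
c1 [646.1 -42.6   8. ]
c2 [547.6 -25.6   8. ]
c3 [ 518.9 -224.7    8. ]
c4 [ 618.8 -246.5    8. ]
anv [593.9 -55.   40. ]
wrist proj fit (np.float64(102.68037763115012), np.float64(381.9607629955516)) ring (np.float64(-115.75844260842248), np.float64(565.8314262952327))
[[-0.912  0.41  -0.   ]
 [ 0.41   0.912 -0.001]
 [ 0.    -0.001 -1.   ]]
cam in tool [ 68.06900747  -1.1033069  -92.89931423]
[[-0.    1.   -0.  ]
 [-0.97 -0.   -0.25]
 [-0.25  0.    0.97]]
```

View pics/c.png

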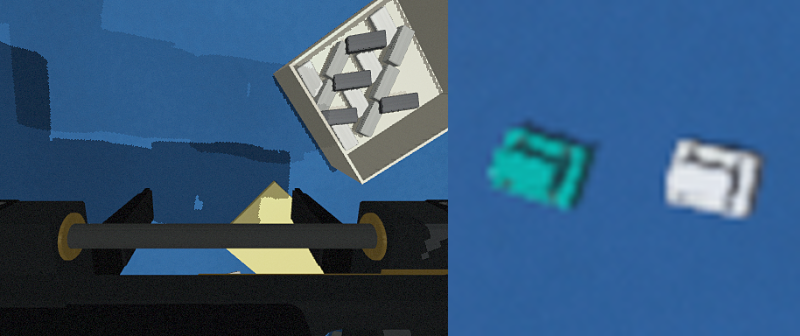

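The crop confirms it: the right-hand piece is white aluminium with a base and a lug, lying about 11° off, and the left one is turquoise. I move over it now.

Call:
send_rows:
  series: "-0.72 -0.52 0.12 0 0 0;-0.72 -0.52 0.12 0 0 0;-0.72 -0.52 0.12 0 0 0;-0.72 -0.52 0.12 0 0 0;-0.72 -0.52 0.12 0 0 0"

```text
t: 0.78
eef_pos: [390.0, 337.6, 256.0]
tcp_rot: [3.141, 0.0, 2.719]
ft_force: [0.9, -0.1, -0.1]
opening: 1.004
grip_force: 0.0
```

Call:
send_rows:
  series: "-0.72 -0.52 0.12 0 0 0;-0.72 -0.52 0.12 0 0 0;0 0 0 0 0 1;0 0 0 0 0 1;0 0 0 0 0 1"
  fingers: 0.6

```text
t: 1.4
eef_pos: [442.7, 246.5, 241.7]
tcp_rot: [-3.141, -0.0, 2.189]
ft_force: [-0.6, -0.4, 0.2]
opening: 0.607
grip_force: 0.0
```

Call:
send_rows:
  series: "0 0 0 0 0 1;0 0 0 0 0 1;0 0 0 0 0 1;0 0 0 0 0 1;0 0 0 0 0 0.7"

```text
t: 2.02
eef_pos: [442.5, 246.7, 241.7]
tcp_rot: [-3.141, 0.0, 1.37]
ft_force: [0.2, -0.1, 0.1]
opening: 0.601
grip_force: 0.0
```

```bash
cat >> h.py <<'E'
def togo(x,y,z,yang=None):
    """shift in tool units, turn about tool z in units, to put TCP at xyz with tool y at yang (deg, world)"""
    s=env.state(); Rt=Ro.from_euler('xyz',s['tcp_rot']).as_matrix()
    d=Rt.T@(np.array([x,y,z])-s['eef_pos'])/60
    cur=np.degrees(np.arctan2(Rt[1,1],Rt[0,1]))
    print('TCP',s['eef_pos'].round(1),'tooly',cur.round(2),'tilt',np.degrees(np.arccos(-Rt[2,2])).round(2),'shift',d.round(3),'turn', None if yang is None else round(-(yang-cur)/10,3))
def fit(c,cen,zlo,zhi,r=30):
    P=cloud(c); m=(P[...,2]>zlo)&(P[...,2]<zhi)&(np.hypot(P[...,0]-cen[0],P[...,1]-cen[1])<r)
    q=P[m]; rect=cv2.minAreaRect(q[:,:2].astype(np.float32)); return q,rect
E
sleep 1; python3 - <<'E'
from h import *
env.state(); c=cam('wrist'); togo(444,246,240,-11)
for lo,hi in ((18,32),(44,60)):
    q,r=fit(c,(444,246),lo,hi); print(len(q),np.median(q,0).round(1),r)
print(proj(c,(444,246,50)))
save('d.png',c['color'],1.5)
E
```

```text
TCP [442.5 246.7 241.7] tooly -11.79 tilt 0.01 shift [-0.007  0.026  0.028] turn -0.079
638 [448.2 250.8  24.5] ((446.05291748046875, 245.8082275390625), (39.42530059814453, 29.698036193847656), 78.03107452392578)
458 [445.9 245.8  50.5] ((445.6949768066406, 245.5731658935547), (30.149023056030273, 13.775854110717773), 78.61844635009766)
(np.float64(254.2091649225433), np.float64(187.09452896784026))
```

View pics/d.png

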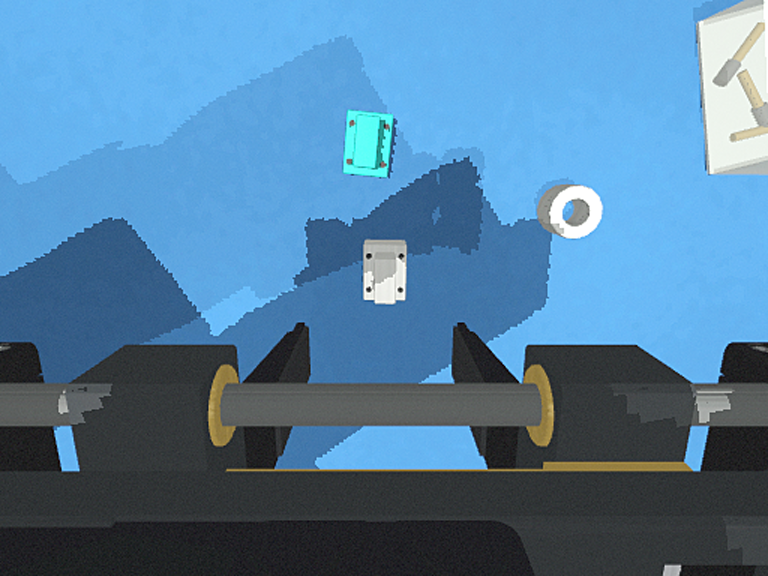

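The picture shows the fitting at (385,271), between the fingers, in line with them. The turquoise one (369,143) and the bushing (572,211) are clear. The measured sizes are 39×30 mm and 30×14 mm at 24 and 50 mm height, as given. I grasp it.

Call:
send_rows:
  series: "-0.01 0.06 0.6 0 0 0;0 0 0.6 0 0 0;0 0 0.6 0 0 0;0 0 0.3 0 0 0;0 0 0.14 0 0 0"
  fingers: 0.5

```text
t: 2.7
eef_pos: [445.8, 245.4, 106.4]
tcp_rot: [-3.14, 0.001, 1.376]
ft_force: [-0.6, -0.2, 0.6]
opening: 0.498
grip_force: 0.0
```

Call:
send_rows:
  series: "0 0 0 0 0 0;0 0 0 0 0 0;0 0 0 0 0 0;0 0 0 0 0 0;0 0 0 0 0 0"
  fingers: 0

```text
t: 3.32
eef_pos: [446.0, 245.5, 107.8]
tcp_rot: [3.141, -0.0, 1.375]
ft_force: [-0.2, -0.2, 5.7]
opening: 0.14
grip_force: 30.0
```

Call:
send_rows:
  series: "0 0 -0.6 0 0 0;0 0 -0.9 0 0 0;0 0 -0.9 0 0 0;0 0 -0.9 0 0 0;0 0 -0.4 0 0 0"

```text
t: 3.95
eef_pos: [446.1, 245.5, 332.4]
tcp_rot: [3.138, -0.002, 1.375]
ft_force: [0.7, 0.2, -2.3]
opening: 0.145
grip_force: 30.0
```

Call:
send_rows:
  series: "-0.79 0.44 0 0 0 -0.1;-0.79 0.44 0 0 0 -0.1;-0.79 0.44 0 0 0 -0.1;-0.79 0.44 0 0 0 -0.1;-0.79 0.44 0 0 0 0"

```text
t: 4.58
eef_pos: [538.5, -11.3, 329.3]
tcp_rot: [-3.141, -0.0, 1.445]
ft_force: [1.1, 0.9, -2.0]
opening: 0.144
grip_force: 30.0
```

Call:
send_rows:
  series: "-0.79 0.44 0 0 0 0;-0.79 0.44 0 0 0 0;-0.79 0.44 0 0 0 0;0 0 0 0 0 0;0 0 0 0 0 0"

```text
t: 5.2
eef_pos: [598.6, -160.3, 328.9]
tcp_rot: [-3.14, -0.001, 1.444]
ft_force: [-0.5, 0.2, -2.0]
opening: 0.142
grip_force: 30.0
```

```bash
python3 - <<'E'
from h import *
c=cam('wrist'); togo(572,-189,330,-8)
P=cloud(c)
print(proj(c,(572.4,-188.9,94)),proj(c,(586,-89,8)))
save('e.png',c['color'],1.5)
def rep(n,cen,lo,hi,r):
    q,rr=fit(c,cen,lo,hi,r); print(n,len(q),np.median(q,0).round(1),np.round(rr[0],1),np.round(rr[1],1),round(rr[2],2))
rep('anvil',(591,-56),34,46,40); rep('ring',(572.4,-189),76,82,45); rep('knob',(572.4,-189),88,98,30)
rep('housing',(572.4,-189),61,71,85)
E
```

```text
TCP [ 598.6 -159.8  329.2] tooly -7.2 tilt 0.05 shift [-0.538 -0.378 -0.013] turn 0.08
(np.float64(233.2056540456673), np.float64(205.12221161246484)) (np.float64(236.9005743518096), np.float64(113.24491546009166))
anvil 786 [597.4 -56.9  40.6] [597.2 -56.9] [23.8 43.2] 81.95
ring 1302 [ 558.6 -176.4   78.5] [ 565.8 -182.8] [76.3 47.4] 40.6
knob 62 [ 564.7 -191.5   94.3] [ 563.8 -191.7] [20.1  5.6] 85.44
housing 1405 [ 561.5 -160.4   66.3] [ 576.  -189.8] [82.9 89.9] 81.47
```

View pics/e.png

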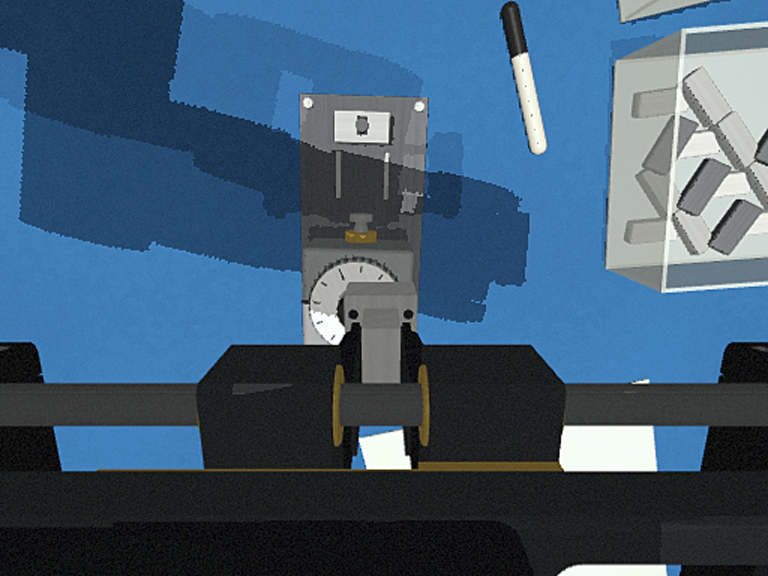

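The picture shows the gauge with its anvil at (362,126), the rails at (338,175) and (386,175), the spindle foot at (361,220) and the ring at about (360,300). The held fitting hides part of the ring. I now refine the nest position from the rails, plate and spindle.

```bash
python3 - <<'E'
from h import *
c=load('wrist');P=cloud(c);s=1.5
a=np.radians(-8.0); X=np.array([np.cos(a),np.sin(a)]);Y=np.array([-np.sin(a),np.cos(a)])
A=np.array([597.2,-56.9])
g=P.copy(); d=P[...,:2]-A; g[...,0]=d@X; g[...,1]=d@Y
z=g[...,2]
for n,lo,hi,y0,y1 in (('plate',6,10,-45,25),('rail',12,16.5,-60,-15),('spin',18,33,-95,-40),('anvil',36,45,-20,20)):
    m=(z>lo)&(z<hi)&(g[...,1]>y0)&(g[...,1]<y1)&(abs(g[...,0])<70); q=g[m]
    print(n,m.sum(),'x',np.percentile(q[:,0],[1,25,50,75,99]).round(1),'y',np.percentile(q[:,1],[1,50,99]).round(1))
    if n=='rail': print(np.histogram(q[:,0],np.arange(-30,31,3)))
# plate edges by row
for v in (105,130,150):
    m=(z[v]>5)&(z[v]<50)&(abs(g[v,:,0])<70); print(v,g[v,m][[0,-1]].round(1))
# held fitting in tool frame
s_=env.state();Rt=Ro.from_euler('xyz',s_['tcp_rot']).as_matrix();T=(P-s_['eef_pos'])@Rt
m=(abs(T[...,1])<25)&(T[...,2]>75)&(T[...,2]<112)&(abs(T[...,0])<40);q=T[m];print('held',m.sum(),q.min(0).round(1),q.max(0).round(1),np.median(q,0).round(1))
m&=(T[...,2]>78)&(T[...,2]<86)&(T[...,0]>5);q=T[m];print('base top',len(q),np.percentile(q,[2,50,98],axis=0).round(1), cv2.minAreaRect(q[:,:2].astype(np.float32)))
E
```

```text
plate 3567 x [-54.3 -32.8   0.   32.1  53.6] y [-44.3 -14.6  24.4]
rail 188 x [-23.3 -21.8  18.4  20.   22.2] y [-57.  -37.1 -18.3]
(array([ 0,  0, 61, 31,  0,  0,  0,  0,  0,  0,  0,  0,  0,  0,  0,  0, 64,
       32,  0,  0]), array([-30, -27, -24, -21, -18, -15, -12,  -9,  -6,  -3,   0,   3,   6,
         9,  12,  15,  18,  21,  24,  27,  30]))
spin 287 x [-43.1  -9.5  -1.4   6.9  38.1] y [-94.2 -85.5 -70.3]
anvil 766 x [-21.4 -10.8   0.2  10.8  21.4] y [-11.9   0.1  11.7]
105 [[-55.1 -23.5   8.3]
 [ 53.9 -22.1   9.2]]
130 [[-56.3 -55.8   6.8]
 [ 52.5 -54.3   7.6]]
150 [[-55.4 -82.4   8.9]
 [ 52.  -81.    9.1]]
held 1223 [  3.1 -14.1  75. ] [ 19.8  15.9 106.6] [16.5  0.6 84. ]
base top 801 [[  6.1 -13.9  79.1]
 [ 14.7   0.6  83.6]
 [ 19.3  15.2  85.4]] ((12.456571578979492, 0.8401098251342773), (14.683563232421875, 29.97206687927246), 0.4324539303779602)
```

Call:
send_rows:
  series: "0.53 -0.14 0 0 0 0.1;0.53 -0.14 0 0 0 0;0 0 0.9 0 0 0;0 0 0.9 0 0 0;0 0 0.7 0 0 0"

```text
t: 5.88
eef_pos: [590.1, -93.6, 178.1]
tcp_rot: [-3.141, -0.0, 1.429]
ft_force: [-0.3, -1.1, -1.5]
opening: 0.147
grip_force: 30.0
```

Call:
send_rows:
  series: "0 0 0.4 0 0 0;0 0 0 0 0 0;0 0 0 0 0 0"

```text
t: 6.25
eef_pos: [591.2, -94.7, 156.7]
tcp_rot: [3.14, 0.0, 1.428]
ft_force: [-0.2, -1.0, -1.3]
opening: 0.145
grip_force: 30.0
```

```bash
python3 - <<'E'
from h import *
c=cam('wrist');P=cloud(c); togo(590.2,-94.8,115.5,-8.3)
a=np.radians(-8.3); X=np.array([np.cos(a),np.sin(a)]);Y=np.array([-np.sin(a),np.cos(a)])
s_=env.state(); C=s_['eef_pos'][:2]
g=P.copy(); d=P[...,:2]-C; g[...,0]=d@X; g[...,1]=d@Y; z=g[...,2]
def rep(n,lo,hi,x0,x1,y0,y1):
    m=(z>lo)&(z<hi)&(g[...,1]>y0)&(g[...,1]<y1)&(g[...,0]>x0)&(g[...,0]<x1); q=g[m]
    if len(q): print(n,len(q),'x',np.percentile(q[:,0],[1,50,99]).round(1),'y',np.percentile(q[:,1],[1,50,99]).round(1),'z',np.median(q[:,2]).round(1))
rep('anvil',37,44,-30,30,22,70); rep('railL',11,17,-30,-12,-30,40);rep('railR',11,17,12,30,-30,40)
rep('fit',52,75,-25,25,-25,25); rep('plate',5,10,-70,70,25,60)
rep('spindle',20,34,-15,15,-50,-20); rep('house',62,70,-60,60,-150,-30)
save('f.png',c['color'],1.3)
E
```

```text
TCP [591.3 -94.9 157. ] tooly -8.19 tilt 0.13 shift [-0.    -0.02   0.691] turn 0.011
anvil 2035 x [-21.6  -0.2  21.5] y [27.2 39.2 50.7] z 40.5
railL 239 x [-23.2 -21.2 -19.3] y [-17.9   1.9  21.3] z 14.4
railR 166 x [18.8 21.1 22.7] y [-18.    8.5  20.9] z 14.4
fit 1093 x [-14.1   0.6  15.3] y [ 5.3 17.8 20.2] z 73.0
plate 3980 x [-54.    0.5  54.2] y [25.2 46.8 59.9] z 8.5
house 582 x [-11.7   1.4  13.9] y [-65.1 -59.4 -54.6] z 66.2
```

View pics/f.png

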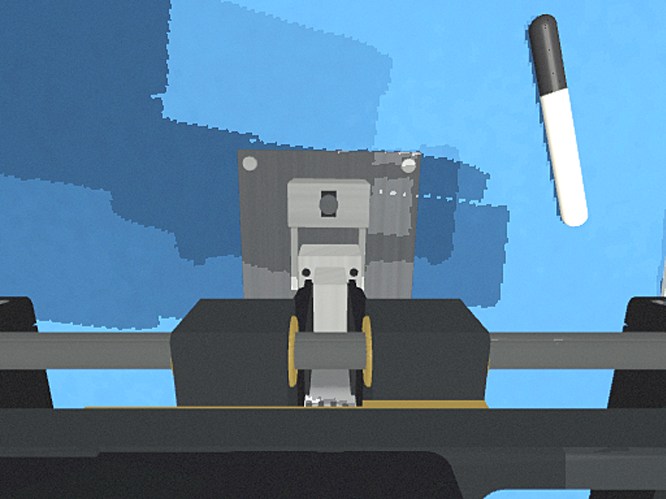

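The fitting is centred between the rails to 0.7 mm, with 7 mm to the anvil at (329,203). I lower it and let go.

Call:
send_rows:
  series: "0 -0.01 0.3 0 0 0;0 0 0.3 0 0 0;0 0 0.07 0 0 0;0 0 0 0 0 0;0 0 0 0 0 0"

```text
t: 6.92
eef_pos: [590.3, -95.2, 115.8]
tcp_rot: [3.141, -0.0, 1.427]
ft_force: [-3.5, 1.7, 5.8]
opening: 0.145
grip_force: 30.0
```

Call:
send_rows:
  series: "0 0 0 0 0 0;0 0 0 0 0 0;0 0 0 0 0 0"
  fingers: 0.4

```text
t: 7.3
eef_pos: [590.3, -95.3, 115.1]
tcp_rot: [3.142, -0.0, 1.427]
ft_force: [-1.1, -0.2, -0.0]
opening: 0.38
grip_force: 0.0
```

Call:
send_rows:
  series: "0 0 -0.3 0 0 0;0 0 -0.6 0 0 0;0 0 -0.9 0 0 0;-0.6 0 -0.9 0 0 0;-0.9 0 0 0 0 0"

```text
t: 7.92
eef_pos: [578.5, -183.2, 281.0]
tcp_rot: [3.133, 0.002, 1.43]
ft_force: [0.7, -0.6, -0.4]
opening: 0.4
grip_force: 0.0
```

```bash
cat > look.py <<'E'
from h import *
import sys
c=cam('wrist');P=cloud(c)
a=np.radians(-8.2); X=np.array([np.cos(a),np.sin(a)]);Y=np.array([-np.sin(a),np.cos(a)])
C=np.array([590.8,-95.1])
g=P.copy(); d=P[...,:2]-C; g[...,0]=d@X; g[...,1]=d@Y; z=g[...,2]
def rep(n,lo,hi,x0,x1,y0,y1):
    m=(z>lo)&(z<hi)&(g[...,1]>y0)&(g[...,1]<y1)&(g[...,0]>x0)&(g[...,0]<x1); q=g[m]
    if len(q)>5:
        r=cv2.minAreaRect(q[:,:2].astype(np.float32)); ctr=C+r[0][0]*X+r[0][1]*Y
        print(n,len(q),'x',np.percentile(q[:,0],[1,50,99]).round(1),'y',np.percentile(q[:,1],[1,50,99]).round(1),'z',np.median(q[:,2]).round(1),'rect',np.round(r[0],1),np.round(r[1],1),round(r[2],1),'world',ctr.round(1))
rep('anvil',37,44,-30,30,22,70); rep('lug',52,65,-25,25,-25,25); rep('base',28,36,-25,25,-35,35)
rep('spindle',18,34,-15,15,-53,-20); rep('house',63,70,-60,60,-160,-30)
rep('ring',75,82,-60,60,-160,-30); rep('knob',90,98,-25,25,-130,-70)
m=(z>76)&(z<82)&(g[...,1]<-40)&(abs(g[...,0])<60)
if m.sum()>50:
    e=cv2.minEnclosingCircle(g[m][:,:2].astype(np.float32)); print('ring circ',e, C+e[0][0]*X+e[0][1]*Y)
m=(z>90)&(z<98)&(g[...,1]<-40)&(abs(g[...,0])<40)
if m.sum()>20:
    e=cv2.minEnclosingCircle(g[m][:,:2].astype(np.float32)); print('knob circ',e, C+e[0][0]*X+e[0][1]*Y)
togo(572,-189,159,-8)
save(sys.argv[1],c['color'],1.3)
E
python3 look.py g.png
```

```text
anvil 1040 x [-20.9   0.4  21.8] y [26.8 38.5 50.7] z 40.6 rect [ 0.7 38.8] [24.3 43.5] 88.7 world [597.1 -56.8]
lug 451 x [-6.6  0.4  7.4] y [-14.6  -0.2  13.7] z 58.4 rect [ 0.5 -0.4] [28.5 14.1] 89.8 world [591.2 -95.6]
base 691 x [-14.6   0.4  15.3] y [-34.4  -1.7  27.1] z 32.4 rect [ 0.1 -3.8] [61.7 42. ] 89.2 world [590.4 -98.8]
spindle 306 x [-14.5  -0.7  13. ] y [-52.9 -41.7 -20.4] z 28.3 rect [ -0.5 -36.7] [33.  27.6] 89.1 world [ 585.1 -131.3]
house 2434 x [-45.4   5.1  43.1] y [-143.5  -74.1  -55. ] z 66.3 rect [ -1.5 -99.5] [89.5 90.1] 89.4 world [ 575.1 -193.4]
ring 3452 x [-36.7  -1.6  33.9] y [-134.7  -95.6  -64.1] z 78.5 rect [ -1.2 -99.6] [76.  75.8] 43.2 world [ 575.4 -193.5]
knob 667 x [-14.1  -1.5  11.9] y [-112.2  -98.6  -86.2] z 94.5 rect [ -1.  -99.2] [27.5 28.5] 85.2 world [ 575.7 -193.1]
ring circ ((-1.3133797645568848, -99.78984069824219), 38.42335891723633) [ 575.26712935 -193.68228645]
knob circ ((-1.2509429454803467, -99.54957580566406), 14.519031524658203) [ 575.36319656 -193.45338327]
TCP [ 577.  -189.   278.8] tooly -8.27 tilt 0.36 shift [-0.006 -0.093  1.996] turn -0.027
```

View pics/g.png

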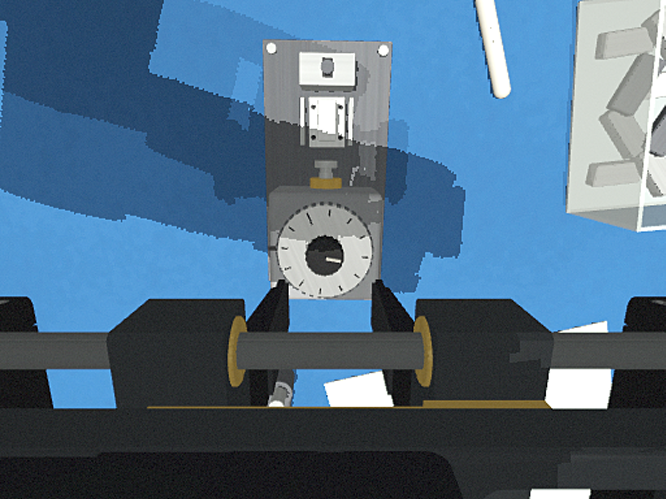

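The fitting stands in the nest at (326,122) between the rails, square to within 1°. The spindle foot is at (325,170), the ring at (325,250) and the knob at (325,257). The circle fits give radii of 38.4 and 14.5 mm, centred at (575.3, −193.5). Next I go over the knob.

Call:
send_rows:
  series: "0 0 0 0 0 0;0 0 0 0 0 0"
  fingers: 0.5

```text
t: 8.22
eef_pos: [577.5, -182.3, 275.6]
tcp_rot: [-3.142, -0.0, 1.428]
ft_force: [-0.4, -0.0, -0.2]
opening: 0.493
grip_force: 0.0
```

```bash
python3 -c "
from h import *
print(env.nose_length); togo(575.3,-193.5,162,-8.3)"; sed -i 's/^save/#save/; s/^c=cam.*/c=cam("wrist");P=cloud(c)/' look.py; python3 look.py | grep -E 'circ|spind|lug|anvil|TCP'
```

```text
77.60000000000001
TCP [ 577.5 -182.3  275.6] tooly -8.21 tilt 0.02 shift [-0.19  -0.01   1.893] turn 0.009
anvil 1073 x [-21.3   0.7  21.8] y [26.9 38.2 50.2] z 40.5 rect [ 0.5 38.6] [24.1 44. ] 88.7 world [596.8 -56.9]
lug 457 x [-6.2  0.7  6.6] y [-15.4  -0.3  14.5] z 58.4 rect [ 0.2 -0.4] [12.9 30. ] 0.1 world [590.9 -95.5]
spindle 303 x [-13.8  -0.4  13.1] y [-52.5 -40.8 -20.2] z 29.1 rect [  0.3 -36.5] [33.4 28. ] 88.4 world [ 585.9 -131.2]
ring circ ((-1.1473881006240845, -99.71659851074219), 38.39133834838867) [ 575.44187041 -193.63346829]
knob circ ((-1.346769094467163, -99.7858657836914), 14.522847175598145) [ 575.23464833 -193.67358989]
TCP [ 577.6 -182.1  275.4] tooly -8.18 tilt 0.02 shift [-0.128 -0.076  1.94 ] turn -0.018
```

Call:
send_rows:
  series: "-0.19 -0.01 0.4 0 0 0;0 0 0.6 0 0 0;0 0 0.6 0 0 0;0 0 0.29 0 0 0;0 0 0 0 0 0"

```text
t: 8.9
eef_pos: [575.4, -193.6, 161.2]
tcp_rot: [-3.14, -0.001, 1.428]
ft_force: [0.1, 0.6, 0.2]
opening: 0.5
grip_force: 0.0
```

```bash
cp wrist.pkl before.pkl; python3 -c "
from h import *
togo(575.3,-193.6,162,-8.3); s=env.state(); print(s['ft_force'],s['moment'])"
```

```text
TCP [ 575.4 -193.6  161.2] tooly -8.18 tilt 0.1 shift [-0.001 -0.002 -0.014] turn 0.012
[0.05102471 0.56398209 0.24011669] [-0.0454131   0.07706006  0.00575821]
```

Call:
send_rows:
  series: "0 0 0 0 0 0;0 0 0 0 0 0;0 0 0 0 0 0;0 0 0 0 0 0"
  fingers: 0

```text
t: 9.4
eef_pos: [574.6, -194.1, 162.8]
tcp_rot: [-3.14, -0.0, 1.428]
ft_force: [-7.0, 0.1, 7.0]
opening: 0.285
grip_force: 30.0
```

```bash
cat > st.py <<'E'
from h import *
s=env.state(); R=Ro.from_euler('xyz',s['tcp_rot']).as_matrix()
# moment about tool axis if taken about TCP: z comp
print('t',round(s['t'],2),'tcp',s['eef_pos'].round(2),'tooly',np.degrees(np.arctan2(R[1,1],R[0,1])).round(2),'F',s['ft_force'].round(2),'M',s['moment'].round(3),'op',s['opening'].round(3),s['grip_force'],'q6',s['joints'][5].round(3),'tau6',s['tau'][5].round(3))
E
python3 st.py
```

```text
Traceback (most recent call last):
  File "st.py", line 4, in <module>
    print('t',round(s['t'],2),'tcp',s['eef_pos'].round(2),'tooly',np.degrees(np.arctan2(R[1,1],R[0,1])).round(2),'F',s['ft_force'].round(2),'M',s['moment'].round(3),'op',s['opening'].round(3),s['grip_force'],'q6',s['joints'][5].round(3),'tau6',s['tau'][5].round(3))
                                                                                                                                                                          ^^^^^^^^^^^^^^^^^^
AttributeError: 'float' object has no attribute 'round'
```

```bash
sed -i "s/s\['opening'\].round(3)/round(s['opening'],3)/" st.py; python3 st.py; python3 - <<'E'
from h import *
print(env.nose_length)
c=cam('wrist');P=cloud(c);s=env.state();R=Ro.from_euler('xyz',s['tcp_rot']).as_matrix();T=(P-s['eef_pos'])@R
for sg in (-1,1):
    m=(T[...,1]*sg>15)&(T[...,1]*sg<26)&(abs(T[...,0])<12.5)&(T[...,2]>50)
    v,u=np.nonzero(m)
    q=T[m]; col=c['color'][m]; o=np.argsort(q[:,2])
    for i in o[::max(1,len(o)//14)]: print(sg,(u[i],v[i]),q[i].round(1),col[i])
save('k.png',c['color'][130:300,170:340],3.5)
E
```

```text
t 9.4 tcp [ 574.6  -194.08  162.78] tooly -8.21 F [-6.98  0.09  7.01] M [0.083 1.413 0.085] op 0.285 30.0004380941391 q6 -0.291 tau6 0.067
77.60000000000001
-1 (np.int64(221), np.int64(232)) [ 10.3 -15.5  50. ] [33 38 36]
-1 (np.int64(222), np.int64(230)) [ 10.3 -15.3  52.6] [38 34 40]
-1 (np.int64(221), np.int64(227)) [ 10.4 -16.2  56.7] [32 39 37]
-1 (np.int64(218), np.int64(224)) [ 10.4 -18.3  61.2] [27 26 33]
-1 (np.int64(223), np.int64(220)) [ 10.1 -16.3  68.3] [27 30 32]
-1 (np.int64(226), np.int64(213)) [  9.3 -16.   83.2] [204 205 200]
-1 (np.int64(224), np.int64(213)) [  9.2 -17.2  83.6] [204 205 201]
-1 (np.int64(216), np.int64(224)) [  1.9 -22.4  83.9] [140 143 137]
-1 (np.int64(219), np.int64(217)) [  6.4 -20.4  84.1] [197 200 194]
-1 (np.int64(217), np.int64(208)) [ 12.2 -21.5  84.2] [194 198 193]
-1 (np.int64(217), np.int64(209)) [ 11.5 -21.5  84.4] [194 196 192]
-1 (np.int64(224), np.int64(209)) [ 11.5 -17.2  84.5] [198 200 195]
-1 (np.int64(211), np.int64(222)) [  2.9 -25.5  84.7] [196 197 193]
-1 (np.int64(217), np.int64(217)) [  6.1 -21.7  84.9] [198 201 197]
-1 (np
[... 297 characters left out ...]
0 39 44]
1 (np.int64(285), np.int64(224)) [10.1 18.  62. ] [39 37 44]
1 (np.int64(286), np.int64(222)) [10.1 18.8 65. ] [38 37 41]
1 (np.int64(284), np.int64(218)) [10.5 18.2 70.6] [17 10 22]
1 (np.int64(282), np.int64(215)) [10.1 17.7 77.2] [ 9  9 12]
1 (np.int64(289), np.int64(211)) [10.5 22.6 83.6] [201 203 198]
1 (np.int64(287), np.int64(217)) [ 6.5 21.5 83.9] [201 202 196]
1 (np.int64(278), np.int64(211)) [10.3 15.9 84.1] [199 201 196]
1 (np.int64(280), np.int64(209)) [11.5 17.1 84.3] [200 202 197]
1 (np.int64(294), np.int64(211)) [10.2 25.8 84.5] [195 197 192]
1 (np.int64(285), np.int64(213)) [ 8.8 20.3 84.7] [199 201 197]
1 (np.int64(289), np.int64(216)) [ 6.7 22.9 85.2] [197 199 194]
```

View pics/k.png

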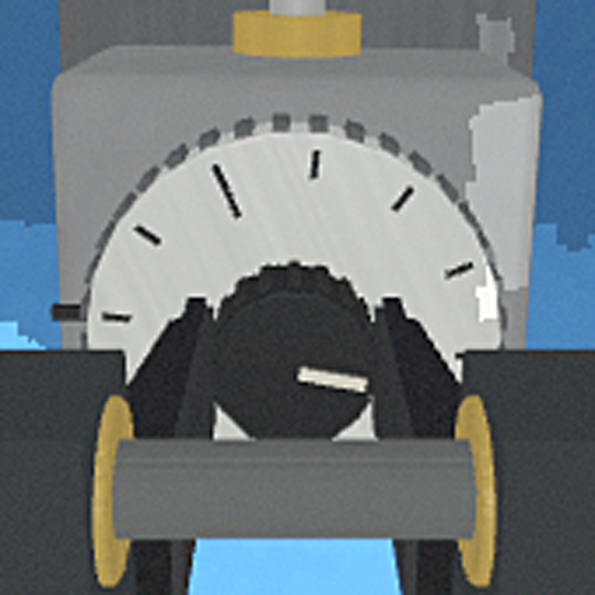

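The close view shows the pads on the knob with their tips about 6 mm above the ring face. The ring's long mark is at (228,190) and the knob's white line at (333,379). I relieve the side load a little and start turning.

Call:
send_rows:
  series: "0 -0.01 -0.01 0 0 0.4;0 0 0 0 0 0.4;0 0 0 0 0 0.4;0 0 0 0 0 0.4;0 0 0 0 0 0.4"

```text
t: 10.07
eef_pos: [573.9, -193.9, 162.8]
tcp_rot: [-3.14, 0.0, 1.076]
ft_force: [-5.3, 0.9, 2.1]
opening: 0.281
grip_force: 30.0
```

```bash
python3 st.py
```

```text
t 10.07 tcp [ 573.93 -193.9   162.83] tooly -28.32 F [-5.3   0.95  2.13] M [0.073 1.104 0.26 ] op 0.281 29.99566286802292 q6 0.06 tau6 -0.657
```

Call:
send_rows:
  series: "0 0 0 0 0 0.2;0 0 0 0 0 0.2;0 0 0 0 0 0.2;0 0 0 0 0 0.2;0 0 0 0 0 0.2"

```text
t: 10.7
eef_pos: [573.7, -193.7, 162.8]
tcp_rot: [-3.139, 0.001, 0.903]
ft_force: [-6.2, 1.6, 3.1]
opening: 0.286
grip_force: 30.0
```

```bash
python3 st.py; python3 - <<'E'
from h import *
c=cam('wrist')
save('l.png',c['color'][100:300,150:350],3)
E
```

```text
t 10.7 tcp [ 573.75 -193.74  162.84] tooly -38.25 F [-6.18  1.64  3.05] M [0.291 1.321 0.247] op 0.286 29.99699056148529 q6 0.233 tau6 -0.197
```

View pics/l.png

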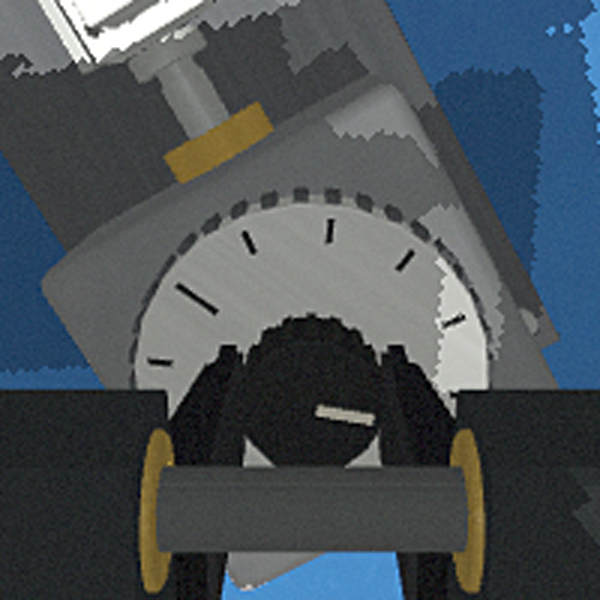

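The pads hold the knob: its white line at (345,414) stays put in the gripper's view while the gauge turns beneath. The spindle foot at (168,60) is nearing the fitting. Free turning moment is about 0.25 N m, as given, so I go on in small steps and watch the moment.

Call:
send_rows:
  series: "0 0 0 0 0 0.2;0 0 0 0 0 0.2;0 0 0 0 0 0.2;0 0 0 0 0 0.2;0 0 0 0 0 0.2"

```text
t: 11.38
eef_pos: [573.5, -193.6, 162.8]
tcp_rot: [-3.139, 0.001, 0.729]
ft_force: [-6.6, 3.6, 4.0]
opening: 0.286
grip_force: 30.0
```

```bash
python3 st.py
```

```text
t 11.38 tcp [ 573.53 -193.57  162.81] tooly -48.26 F [-6.64  3.58  4.04] M [0.502 1.529 0.303] op 0.286 29.997842609882355 q6 0.408 tau6 -0.181
```

Call:
send_rows:
  series: "0 0 0 0 0 0.2;0 0 0 0 0 0.2;0 0 0 0 0 0.1;0 0 0 0 0 0.1;0 0 0 0 0 0"

```text
t: 12.0
eef_pos: [573.5, -193.4, 162.8]
tcp_rot: [-3.138, 0.002, 0.625]
ft_force: [-7.4, 3.1, 4.2]
opening: 0.285
grip_force: 30.0
```

```bash
python3 st.py; sed -i 's/-15,15,-53,-20/-9,9,-50,-10/' look.py; python3 look.py|grep -E 'anvil|lug|base|spin'
```

```text
t 12.0 tcp [ 573.45 -193.45  162.82] tooly -54.21 F [-7.36  3.06  4.24] M [0.615 1.644 0.226] op 0.285 29.99877780675888 q6 0.512 tau6 0.327
anvil 2467 x [-20.8   2.4  22.4] y [26.6 37.5 50.4] z 40.4 rect [ 0.7 38.6] [24.9 44.4] 88.9 world [597. -57.]
lug 1213 x [-6.1  1.5  7.9] y [-12.6   2.1  16.9] z 58.4 rect [0.9 2.3] [30.2 14.5] 88.9 world [592.  -92.9]
base 1573 x [-18.5   8.3  22.3] y [-23.6  -2.3  28.5] z 32.4 rect [ 5.5 -0.4] [44.  63.7] 8.5 world [596.2 -96.3]
spindle 962 x [-8.7  0.8  8.7] y [-49.2 -25.  -11.8] z 27.7 rect [  0.  -29.9] [17.9 39.7] 0.0 world [ 586.6 -124.7]
```

The spindle has met the fitting and pushed it 2.7 mm. It has about 4.4 mm left to the anvil, or about 14°.

Call:
send_rows:
  series: "0 0 0 0 0 0.2;0 0 0 0 0 0.2;0 0 0 0 0 0.2;0 0 0 0 0 0.2;0 0 0 0 0 0.1"

```text
t: 12.68
eef_pos: [573.3, -193.2, 162.8]
tcp_rot: [-3.138, 0.002, 0.467]
ft_force: [-8.6, 5.2, 5.8]
opening: 0.282
grip_force: 30.0
```

```bash
python3 st.py;  python3 look.py|grep -E 'anvil|lug'
```

```text
t 12.68 tcp [ 573.33 -193.23  162.83] tooly -63.24 F [-8.65  5.21  5.78] M [0.885 1.726 0.233] op 0.282 29.999560117721558 q6 0.669 tau6 0.167
anvil 2275 x [-20.7   3.6  22.5] y [26.7 37.8 50.4] z 40.5 rect [ 0.7 38.5] [44.2 25.3] 0.1 world [597.  -57.1]
lug 1187 x [-6.1  1.7  7.9] y [-9.8  4.7 19.7] z 58.4 rect [0.9 5.2] [30.4 14.5] 89.2 world [592.4 -90.1]
```

Call:
send_rows:
  series: "0 0 0 0 0 0.1;0 0 0 0 0 0.1;0 0 0 0 0 0.1"

```text
t: 13.1
eef_pos: [573.3, -193.2, 162.8]
tcp_rot: [-3.138, 0.003, 0.415]
ft_force: [-9.2, 5.4, 5.4]
opening: 0.285
grip_force: 30.0
```

```bash
python3 st.py;  python3 look.py|grep -E 'anvil|lug'
```

```text
t 13.1 tcp [ 573.32 -193.17  162.81] tooly -66.22 F [-9.17  5.44  5.39] M [1.009 1.784 0.263] op 0.285 29.999663829803467 q6 0.721 tau6 0.052
anvil 2179 x [-20.7   4.2  22.5] y [26.7 37.8 50.6] z 40.5 rect [ 0.6 38.7] [24.9 44.4] 89.7 world [596.9 -56.9]
lug 1176 x [-5.9  1.7  8. ] y [-8.9  5.6 20.5] z 58.4 rect [0.9 6.1] [30.8 14.4] 89.0 world [592.6 -89.2]
```

Call:
send_rows:
  series: "0 0 0 0 0 0.1;0 0 0 0 0 0.1"

```text
t: 13.4
eef_pos: [573.3, -193.1, 162.8]
tcp_rot: [-3.138, 0.003, 0.38]
ft_force: [-8.5, 4.9, 4.9]
opening: 0.283
grip_force: 30.0
```

```bash
python3 st.py;  python3 look.py|grep -E 'lug'
```

```text
t 13.4 tcp [ 573.29 -193.1   162.81] tooly -68.22 F [-8.51  4.89  4.95] M [1.107 1.768 0.285] op 0.283 29.99978005886078 q6 0.756 tau6 0.049
lug 1174 x [-5.9  1.8  8. ] y [-8.3  6.1 21.1] z 58.4 rect [0.9 6.6] [30.4 14.4] 88.9 world [592.6 -88.7]
```

Call:
send_rows:
  series: "0 0 0 0 0 0.1;0 0 0 0 0 0.1"

```text
t: 13.7
eef_pos: [573.3, -193.1, 162.8]
tcp_rot: [-3.138, 0.003, 0.345]
ft_force: [-8.3, 6.4, 6.1]
opening: 0.283
grip_force: 30.0
```

```bash
python3 st.py;  python3 look.py|grep -E 'lug'
```

```text
t 13.7 tcp [ 573.26 -193.05  162.79] tooly -70.22 F [-8.27  6.39  6.1 ] M [1.155 1.776 0.3  ] op 0.283 29.99961107969284 q6 0.791 tau6 0.084
lug 1152 x [-5.9  1.8  8. ] y [-8.2  6.1 21.2] z 58.3 rect [1.  6.7] [30.4 14.6] 89.2 world [592.7 -88.6]
```

Call:
send_rows:
  series: "0 0 0 0 0 0.1;0 0 0 0 0 0.1"

```text
t: 14.0
eef_pos: [573.2, -193.0, 162.8]
tcp_rot: [-3.138, 0.003, 0.31]
ft_force: [-9.0, 6.6, 6.9]
opening: 0.283
grip_force: 30.0
```

```bash
python3 st.py;  python3 look.py|grep -E 'lug'
```

```text
t 14.0 tcp [ 573.24 -192.98  162.82] tooly -72.21 F [-9.    6.62  6.89] M [1.221 1.793 0.39 ] op 0.283 29.99991774559021 q6 0.826 tau6 0.124
lug 1150 x [-5.9  1.8  8. ] y [-8.2  6.2 21.3] z 58.3 rect [0.8 6.8] [30.8 14.8] 89.9 world [592.6 -88.5]
```

Call:
send_rows:
  series: "0 0 0 0 0 0.1;0 0 0 0 0 0.05"

```text
t: 14.3
eef_pos: [573.2, -193.0, 162.8]
tcp_rot: [-3.138, 0.003, 0.284]
ft_force: [-8.7, 7.7, 6.9]
opening: 0.282
grip_force: 30.0
```

```bash
python3 st.py;  python3 look.py|grep -E 'lug'; python3 st.py
```

```text
t 14.3 tcp [ 573.23 -192.96  162.83] tooly -73.7 F [-8.67  7.69  6.9 ] M [1.266 1.757 0.342] op 0.282 30.000124275684357 q6 0.852 tau6 0.326
lug 1144 x [-5.8  1.8  8. ] y [-8.2  6.  21.1] z 58.3 rect [1.  6.8] [30.4 14.3] 89.3 world [592.8 -88.6]
t 14.35 tcp [ 573.25 -192.94  162.8 ] tooly -73.72 F [-8.94  6.34  5.86] M [1.254 1.767 0.365] op 0.286 29.999932944774628 q6 0.852 tau6 0.314
```

```bash
python3 - <<'E'
from h import *
M=[]
for i in range(16):
    env.read_camera('wrist'); M.append(env.state()['moment'][2])
print(np.mean(M),np.std(M)/4)
def linea(c):  # knob white line & ring mark direction, gauge world angles
    P=cloud(c);im=c['color'].astype(int);C=np.array([575.3,-193.55]);d=P[...,:2]-C;r=np.hypot(d[...,0],d[...,1]);th=np.degrees(np.arctan2(d[...,1],d[...,0]))
    k=(P[...,2]>90)&(P[...,2]<98)&(r>3)&(r<13)&(im.min(-1)>120)
    m=(P[...,2]>74)&(P[...,2]<82)&(r>22)&(r<26.5)&(im.max(-1)<90)
    w=(th[m]-0)
    return 'knob line',k.sum(),np.median(th[k]).round(1),'ring dark @22-26',m.sum(),sorted(set(w.round(0)))
for n in ('before','wrist'): print(n,linea(load(n)))
E
```

```text
0.34823981569382134 0.005254344094404122
before ('knob line', np.int64(22), np.float64(-20.1), 'ring dark @22-26', np.int64(3), [np.float64(104.0), np.float64(105.0), np.float64(106.0)])
  return _methods._mean(a, axis=axis, dtype=dtype,
  ret = ret.dtype.type(ret / rcount)
```

The ring mark is unchanged at 105°. Moment and angle both put the spindle at about 5.5 to 6.5 N, so I turn a last half degree and relieve the side load before opening.

Call:
send_rows:
  series: "-0.005 -0.006 -0.004 0 0 0.05;-0.005 -0.006 -0.004 0 0 0;0 0 0 0 0 0"

```text
t: 15.52
eef_pos: [573.1, -192.9, 162.9]
tcp_rot: [-3.139, 0.002, 0.276]
ft_force: [-5.2, 5.1, -0.8]
opening: 0.283
grip_force: 30.0
```

```bash
python3 st.py; python3 - <<'E'
from h import *
M=[]
for i in range(16):
    env.read_camera('wrist'); M.append(env.state()['moment'][2])
print(np.mean(M),np.std(M)/4)
E
```

```text
t 15.53 tcp [ 573.07 -192.85  162.89] tooly -74.19 F [-5.22  5.09 -0.77] M [0.872 1.122 0.331] op 0.283 29.994239509105682 q6 0.861 tau6 0.366
0.35787815909496756 0.008229183008225492
```

Call:
send_rows:
  series: "0 0 0 0 0 0;0 0 0 0 0 0;0 0 0 0 0 0"
  fingers: 0.5

```text
t: 16.7
eef_pos: [574.3, -193.8, 163.2]
tcp_rot: [3.141, -0.001, 0.275]
ft_force: [-0.1, -0.8, -0.7]
opening: 0.49
grip_force: 0.0
```

Call:
send_rows:
  series: "0 0 -0.3 0 0 0;0 0 -0.6 0 0 0;0 0 -0.9 0 0 0;-0.6 0 -0.3 0 0 0;0 0 0 0 0 0"

```text
t: 17.32
eef_pos: [538.4, -203.8, 291.9]
tcp_rot: [3.139, -0.003, 0.274]
ft_force: [0.2, 0.1, -0.4]
opening: 0.501
grip_force: 0.0
```

Call:
send_rows:
  series: "0 0 0 0 0 -1;0 0 0 0 0 -1;0 0 0 0 0 -1;0 0 0 0 0 0;0 0 0 0 0 0"

```text
t: 17.95
eef_pos: [539.6, -203.3, 288.9]
tcp_rot: [-3.141, -0.0, 0.795]
ft_force: [-0.1, 0.2, 0.4]
opening: 0.499
grip_force: 0.0
```

```bash
python3 st.py; python3 look.py|grep -E 'anvil|lug|circ'; python3 - <<'E'
from h import *
c=load('wrist'); save('m.png',c['color'],1.5)
for n in ('before','wrist'):
    c=load(n);P=cloud(c);im=c['color'].astype(int);C=np.array([575.3,-193.6]);d=P[...,:2]-C;r=np.hypot(d[...,0],d[...,1]);th=np.degrees(np.arctan2(d[...,1],d[...,0]))
    k=(P[...,2]>90)&(P[...,2]<98)&(r>3)&(r<13)&(im.min(-1)>110)
    m=(P[...,2]>76)&(P[...,2]<82)&(r>21)&(r<34)&(im.max(-1)<110)&(th>70)&(th<140)
    print(n,'line',k.sum(),np.median(th[k]).round(1),'marks',[(a,b) for a,b in zip(*np.histogram(th[m],np.arange(70,142,4)))if a])
E
```

```text
t 17.95 tcp [ 539.57 -203.27  288.86] tooly -44.44 F [-0.14  0.18  0.43] M [-0.079  0.107  0.002] op 0.499 0.0 q6 0.301 tau6 -0.06
anvil 1025 x [-20.9   0.8  22.1] y [26.8 38.  50.5] z 40.5 rect [ 0.6 38.9] [24.6 43.9] 89.5 world [596.9 -56.7]
lug 466 x [-6.1  0.8  7.6] y [-8.   6.6 21.5] z 58.5 rect [0.8 6.9] [29.9 14.1] 89.5 world [592.6 -88.4]
ring circ ((-1.3313170671463013, -99.75824737548828), 38.327056884765625) [ 575.25388156 -193.64845776]
knob circ ((-1.2720420360565186, -99.59661865234375), 14.480314254760742) [ 575.33560351 -193.49693582]
before line 26 -19.9 marks [(np.int64(7), np.int64(74)), (np.int64(15), np.int64(102)), (np.int64(2), np.int64(106)), (np.int64(1), np.int64(130)), (np.int64(7), np.int64(134))]
wrist line 11 -85.5 marks [(np.int64(23), np.int64(70)), (np.int64(23), np.int64(74)), (np.int64(26), np.int64(78)), (np.int64(26), np.int64(82)), (np.int64(25), np.int64(86)), (np.int64(27), np.int64(90)), (np.int64(26), np.int64(94)), (np.int64(25), np.int64(98)), (np.int64(23), np.int64(102)), (np.int64(24), np.int64(106)), (np.int64(24), np.int64(110)), (np.int64(25), np.int64(114)), (np.int64(26), np.int64(118)), (np.int64(23), np.int64(122)), (np.int64(24), np.int64(126)), (np.int64(28), np.int64(130)), (np.int64(24), np.int64(134))]
```

View pics/m.png

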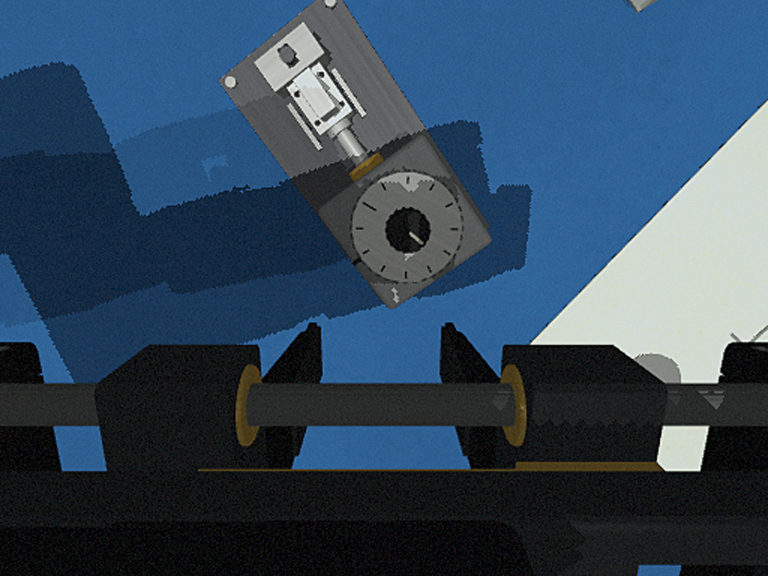

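The picture shows the fitting at (316,95) pressed square against the anvil (290,55), with the spindle foot on it at (340,130). The gripper is clear. The knob line turned 65.6° for 66° commanded, so nothing slipped or sprang back. I checked the ring's long mark at the end of the turn: still at 105°. I hand the job in.

```bash
python3 -c "
from cell import env
print(env.job_done())"
```

```text
the job is handed in; nothing more can be done
None
```

The fitting stands in the nest, pressed square against the anvil at an estimated 6–7 N (worked out from the knob's torque and angle); the ring mark still read 105° at the end of the turn, and the job was handed in at about 18 s with the gripper clear.

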